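# Lay the retaining bar across the stone cradle

### The job

A stone slab lies in the timber cradle. Lay the steel bar that is long enough to bridge the cradle across its two cheeks, so that it rests flat in both notches above the slab and sticks out about equally beyond each cheek. Lower it into place without dropping it, let go of it, and leave the short bar where it is.

Things in the scene. Friction and masses are not known exactly. Their poses are not given: they have to be found in the camera images.
- long_bar: the long piece of dark rectangular steel tube, 240 mm long, 30 mm wide, 20 mm high, lying on the bench on its wide face, about 0.42 kg. Origin: centre of its underside; its y axis runs along its length, x across its width, z up.
- bar_center (a point): the middle of the long bar (10 mm above its underside); axes as the long bar's.
- short_bar: the short piece of the same steel tube, 120 mm long, 30 mm wide, 20 mm high, too short to bridge the cradle; leave it alone. Origin: centre of its underside, y along its length. The two bars may lie in each other's places.
- cradle: timber cradle, fixed: base board 150 (x) x 230 (y) x 18 mm, two upright cheeks at y = -85 and +85 mm, each 24 mm thick (y), 120 wide (x), top 72 above the bench. Each has an open notch mid-top, 64 wide (x), 18 deep: floor 54 above the bench. A stone slab lies between them, top 40 above the bench. Origin: centre of the underside; y from cheek to cheek (the bar lies along it, either way round).
- seat (a point): point midway between the two notches, at the height of their floors (54 mm above the bench): the centre of the long bar's underside belongs here. Axes as the cradle's, z up.

How it is judged:
By the outcome, as a careful person would: the job done as asked, in the order asked, and still so for the second after the job is handed in, with the robot touching nothing.
It also fails if it takes over 42 s, if anything falls off the work surface, if the arm or the gripper's body presses on something with over 40 N, if the wrist force passes 120 N, or if a joint passes its speed limit or range.

### The arm

A 6-joint arm with a two-finger parallel gripper is mounted at the origin on a cart in front of the work surface, level with it; the furniture and walls round the work are solid. World frame = base frame: x ahead of the robot, y to its left, z up, the work surface at z = 0. Lengths are in m, angles in rad, forces in N, time in s.
With the tool pointing down it reaches from about 0.3 to 0.775 m from the base axis. Payload 14.6 kg.
Tool frame: the origin (TCP) lies at the very end of the fingers, on their centre line; the grasp point (between the pads) lies 19 mm behind it; z points along the fingers, y is the line along which they close (so a half turn about z gives the same grasp; the last joint's range is limited). The gripper opens to 85 mm and grips with 20 to 120 N. Pads are 22 mm wide; open, the fingers measure 114 mm over their backs; the gripper's body (76 mm by 85 mm) begins 54 mm behind the grasp point. The pads swing forward as they close: fully open they stand 13 mm farther back than shut.
Start: joints at [-1.357, 0.3, 1.521, -0, 1.321, -0.067], TCP at [0.152, -0.528, 0.231] pointing down, gripper open.
Joint ranges: [-3.03, 3.03], [-0.79, 2.21], [0.23, 2.52], [-1.04, 4.18], [0, 3.07], [-2.55, 2.55]. Speed limits (rad/s): [2.22, 2.22, 2.57, 3.14, 3.14, 3.14].

### API

Orientations are given as a 3x3 rotation matrix whose columns are the frame's x, y, z axes.
In Python, from cell import bot gives the robot as it stands. The module is installed in compiled form; this text tells all that it offers.
- The arm moves only by the shell command python3 -m crank 'ROWS'. ROWS is JSON, a list of rows, each a list of 7 numbers: the turn, a rotation vector about the tool's x, y, z in rad, then the shift along the tool's x, y, z in m, then the opening, from -1 (shut) to 1 (fully open). In form: [[wx, wy, wz, tx, ty, tz, jaw], ...]. A call has exactly 8 rows; each row shifts and turns the commanded pose from where the row before left it, along the tool's axes as they then stand; what a row does not reach is not made up. A row lasts 1/12 s, in which the tool goes at most 41.7 mm and 7.16 degrees, less where a joint would pass 70% of its speed; a pose out of reach is approached as far as the arm can. A call is refused whole if a number of a shift passes 0.0417 or a number of a turn 0.125, either way. A call with a gripper value outside its range is refused whole. The fingers move at their own pace and stop on an object; the grip force is fixed at half the most. Time passes only in rows, so rows that do not move let the fingers close, or fill a call up. It gives the time, the measured TCP pose, the force, the opening and the grip force at its end, in the units of the state.
- bot.observe(): the state, without advancing time (a new reading comes with each control period).
- bot.capture(name): name is "scene" or "top"; returns a dict with "img" (480x640x3 uint8, blue, green, red), "K" (3x3 intrinsics, pixels), "camera_from_world" (4x4, takes a point from world to camera coordinates). Camera axes: x right, y up, looking along -z (the intrinsics and any distortion apply to the point x, -y, -z); pixel columns grow to the right and rows downward; lengths in m; the calibration is good to about 2 mm. A picture is of the moment at which its call begins. There is no depth.
- bot.job_done(): hands the job in; it is judged then, once.
Trained networks look in a picture, given as the dict that the camera call returned (one of the last four; its "shot" number tells which), for a name from the list of things; names that differ only in an ending like _2 or _b are one class to them, and where a whole thing is asked for, a point or a joint stands for the part that bears it (a point fixed in the world has none). Each returns a list of dicts, best first, with "score" (0 to 1); they miss things now and then, are a little off and sometimes report something else, mostly with a low value. They report only what shows in the picture. A call takes as long as a camera call.
- bot.recognise(picture, query): "box" ([left, top, right, bottom] in pixels, round what is visible of it).
The state is a dict: "time_s": time; "joints": joint angles; "dq": joint speeds; "tau": joint torques, N m; "tcp_pos": TCP position; "tcp_rot": TCP orientation; "wrist_force": force on the tool from outside, world axes, zero at the start; "moment": the same for the moment, N m; "grip_width": finger opening in m; "finger_force": force on a finger pad.
Only numpy, scipy, OpenCV 4.12 (cv2) and the standard library are available. Lean on these libraries where they do the work, as an engineer would, in place of code of your own. Each camera call takes 0.05 s, during which the arm holds its last target. There are 200 camera calls.

## Working session

There is one attempt and no reset: what is moved stays moved. The work goes in short steps, Python scripts to look and compute and a shell command to move; the robot and the scene stay as the last step left them, time stands still between calls to the robot, and variables do not carry over. Pictures are saved under pics/ and viewed, at most 10 in all, crops included, and the job is handed in when it is done.

```bash
mkdir -p pics
cat > h.py <<'E'
import numpy as np,cv2
from cell import bot
def ray(p,u,v):
    K=p["K"];M=np.array(p["camera_from_world"])
    d=np.linalg.inv(K)@[u,v,1.];d=np.array([d[0],-d[1],-d[2]])
    R=M[:3,:3];return -R.T@M[:3,3],R.T@d
def at(p,u,v,z):
    o,d=ray(p,u,v);return (o+d*(z-o[2])/d[2])
def proj(p,X):
    M=np.array(p["camera_from_world"]);c=M[:3,:3]@X+M[:3,3];c=np.array([c[0],-c[1],-c[2]]);q=p["K"]@c;return q[:2]/q[2]
E
python3 - <<'E'
from h import *
np.set_printoptions(precision=4,suppress=True)
for n in("top","scene"):
    p=bot.capture(n);cv2.imwrite(f"pics/{n}0.png",p["img"]);print(n,p.keys())
    for q in("long_bar","short_bar","cradle"):
        for r in bot.recognise(p,q)[:3]:print(q,r["score"],np.round(r["box"]))
s=bot.observe();print(s["tcp_pos"],s["tcp_rot"],s["time_s"],s["grip_width"])
E
```

```text
top dict_keys(['img', 'K', 'camera_from_world', 'shot'])
long_bar 0.67 [431. 197. 473. 320.]
short_bar 0.7 [354. 244. 380. 313.]
cradle 0.67 [171. 205. 298. 288.]
scene dict_keys(['img', 'K', 'camera_from_world', 'shot'])
long_bar 0.76 [377. 181. 414. 224.]
long_bar 0.53 [353. 243. 392. 289.]
short_bar 0.96 [352. 241. 393. 290.]
cradle 0.7 [191. 249. 326. 372.]
[ 0.1524 -0.5284  0.2312] [[ 0.9608  0.2771 -0.    ]
 [ 0.2771 -0.9608  0.0002]
 [ 0.     -0.0002 -1.    ]] 0.4 0.08538012897721917
```

View pics/top0.png

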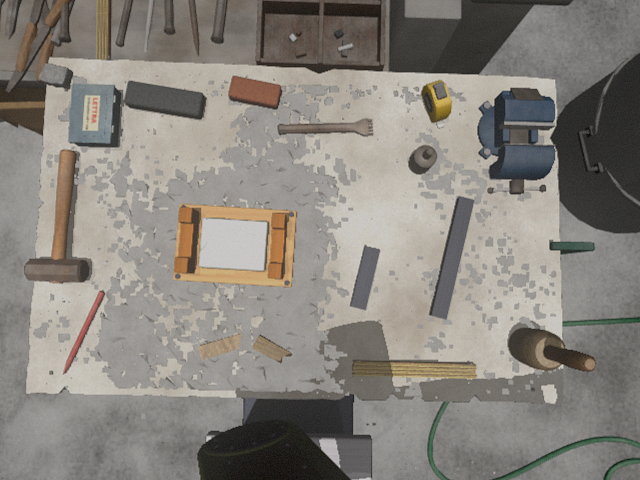

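View pics/scene0.png

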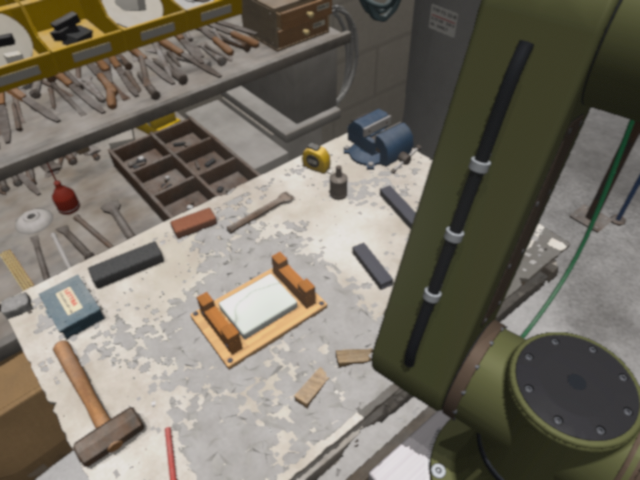

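The top view shows the long bar from (465,198) to (438,318), the short bar at (365,277), and the cradle at (236,246) with its cheeks left and right at x≈186 and 278. I'll fit precise poses next.

Run:
```python
from h import *
np.set_printoptions(precision=4,suppress=True)
p=bot.capture("top");im=p["img"]
hsv=cv2.cvtColor(im,cv2.COLOR_BGR2HSV)
print("cam",ray(p,320,240)[0], "tcp px",proj(p,np.array(bot.observe()["tcp_pos"])), "base px",proj(p,np.zeros(3)))
def fit(m,box,z,name):
    l,t,r,b=box;k=np.zeros_like(m);k[t:b,l:r]=m[t:b,l:r]
    c=max(cv2.findContours(k,cv2.RETR_EXTERNAL,cv2.CHAIN_APPROX_NONE)[0],key=cv2.contourArea)
    W=np.array([at(p,*q[0],z)[:2] for q in c],np.float32)
    (cx,cy),(w,h),a=cv2.minAreaRect((W*1000).astype(np.float32))
    bx=cv2.boxPoints(((cx,cy),(w,h),a));e=max((bx[1]-bx[0],bx[2]-bx[1]),key=np.linalg.norm)
    print(name,cx/1e3,cy/1e3,w,h,"long dir",np.degrees(np.arctan2(e[1],e[0])))
    cv2.drawContours(im2,[c],-1,(0,0,255),1)
im2=im.copy()
dark=((hsv[...,2]<125)&(hsv[...,0]>100)&(hsv[...,1]>15)).astype(np.uint8)*255
print(hsv[258,452],hsv[277,365],hsv[258,410],hsv[250,340])
fit(dark,(425,190,480,326),.02,"long");fit(dark,(348,238,386,318),.02,"short")
org=((hsv[...,1]>90)&(hsv[...,0]<25)).astype(np.uint8)*255
fit(org,(165,198,305,295),.018,"cradle")
che=org&((hsv[...,2]<190)*255).astype(np.uint8)
fit(che,(175,203,201,283),.072,"cheekL");fit(che,(268,203,290,283),.072,"cheekR")
a=cv2.resize(im2[190:330,160:310],None,fx=2.6,fy=4-1.4,interpolation=0);b=cv2.resize(im2[190:330,340:490],None,fx=2.6,fy=2.6,interpolation=0)
cv2.imwrite("pics/fit.png",np.hstack([a,b]))
```

```text
cam [ 0.4453 -0.0394  0.9033] tcp px [651.554  498.0138] base px [285.9044 518.4399]
[120   8  99] [137  18 102] [ 22  24 189] [ 18  20 190]
long 0.5995850830078125 -0.3417392578125 5.203774452209473 27.895280838012695 long dir -13.829366
short 0.41297998046875 -0.12847198486328126 20.3059139251709 29.851045608520508 long dir -29.847895
cradle 0.5131495361328124 0.11447433471679687 228.45738220214844 147.5203399658203 long dir 88.07026
cheekL 0.5163592529296875 0.19086520385742187 129.29368591308594 44.09333801269531 long dir 1.3360322
cheekR 0.51112158203125 0.0256200008392334 124.6358413696289 36.55929946899414 long dir 0.08684102
```

View pics/fit.png

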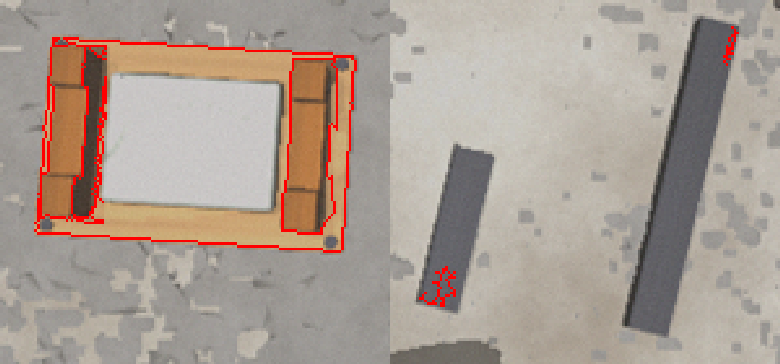

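Run:
```python
from h import *
p=bot.capture("top");im=p["img"];V=cv2.cvtColor(im,cv2.COLOR_BGR2HSV)[...,2]
im2=im.copy()
def fit(box,name,L):
    l,t,r,b=box;k=np.zeros_like(V);k[t:b,l:r]=((V>80)&(V<135))[t:b,l:r]*255
    c=max(cv2.findContours(k,cv2.RETR_EXTERNAL,cv2.CHAIN_APPROX_NONE)[0],key=cv2.contourArea)
    W=np.float32([1000*at(p,*q[0],.02)[:2] for q in c])
    (cx,cy),s,a=cv2.minAreaRect(W);bx=cv2.boxPoints(((cx,cy),s,a));e=max((bx[1]-bx[0],bx[2]-bx[1]),key=np.linalg.norm)
    y=np.arctan2(e[1],e[0]);y=(y+np.pi/2)%np.pi-np.pi/2
    print(name,cx,cy,s,"dir deg",np.degrees(y));return cx/1e3,cy/1e3,y-np.pi/2
def wire(pose,box,col):
    x,y,a=pose;R=np.array([[np.cos(a),-np.sin(a)],[np.sin(a),np.cos(a)]])
    x0,x1,y0,y1,z=box
    P=[proj(p,np.r_[R@q+[x,y],z]) for q in((x0,y0),(x1,y0),(x1,y1),(x0,y1))]
    global big; cv2.polylines(big,[np.int32((np.array(P)-off)*S*16)],True,col,1,shift=4)
lo=fit((425,190,480,326),"long",.24);sh=fit((348,238,386,318),"short",.12)
cr=(.5131,.1145,np.radians(-1.93))
S=3;out=[]
for off,c in(((165,190),0),((350,190),1)):
    u,v=off;big=cv2.resize(im[v:v+140,u:u+132],None,fx=S,fy=S,interpolation=1);off=np.array(off)-0.5+0.5
    if c==0:
        wire(cr,(-.075,.075,-.115,.115,.018),(0,0,255))
        for s in(-.085,.085):
            wire(cr,(-.06,.06,s-.012,s+.012,.072),(255,0,0));wire(cr,(-.032,.032,s-.012,s+.012,.054),(0,255,0))
    else: wire(lo,(-.015,.015,-.12,.12,.02),(0,0,255));wire(sh,(-.015,.015,-.06,.06,.02),(0,0,255))
    out.append(big)
cv2.imwrite("pics/wire.png",np.hstack(out))
```

```text
long 501.6753234863281 -306.1373596191406 (34.816993713378906, 239.9399871826172) dir deg -13.782618
short 457.666015625 -137.26953125 (32.02690124511719, 120.41236877441406) dir deg -12.567773
```

View pics/wire.png

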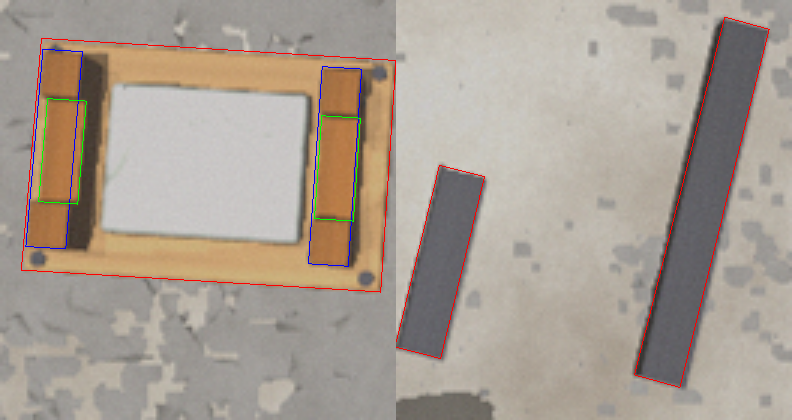

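The overlays match. The cradle pose is (0.513, 0.1145) with its y axis at 88.07°. The long bar is at (0.501, -0.308) and lies along -13.8°. I'm approaching the bar now.

```bash
python3 -m crank '[[0,0,0,0.0248,-0.0072,0,1],[0,0,0,0.0248,-0.0072,0,1],[0,0,0,0.0248,-0.0072,0,1],[0,0,0,0.0248,-0.0072,0,1],[0,0,0,0.0248,-0.0072,0,1],[0,0,0,0.0248,-0.0072,0,1],[0,0,0,0.0248,-0.0072,0,1],[0,0,0,0.0248,-0.0072,0,1]]'
python3 -m crank '[[0,0,0,0.0248,-0.0072,0.01,1],[0,0,0,0.0248,-0.0072,0.01,1],[0,0,0,0.0248,-0.0072,0.01,1],[0,0,0,0.0248,-0.0072,0.01,1],[0,0,0,0.0248,-0.0072,0.01,1],[0,0,0,0.0248,-0.0072,0.01,1],[0,0,0,0.0248,-0.0072,0.01,1],[0,0,0,0.0248,-0.0072,0.01,1]]'
python3 -m crank '[[0,0,0.0745,0,0,0,1],[0,0,0.0745,0,0,0,1],[0,0,0.0745,0,0,0,1],[0,0,0.0745,0,0,0,1],[0,0,0.0745,0,0,0,1],[0,0,0.0745,0,0,0,1],[0,0,0.0745,0,0,0,1],[0,0,0,0,0,0,1]]'
cat >> h.py <<'E'
def to(x,y,z,yaw):
    s=bot.observe();R=np.array(s["tcp_rot"]);d=R.T@(np.array([x,y,z])-s["tcp_pos"])
    a=np.arctan2(R[1,0],R[0,0]);print("t",s["time_s"],"pos",np.round(s["tcp_pos"],4),"tilt z",np.round(R[:,2],4),"yaw",np.degrees(a),"local shift",np.round(d,4),"turn z",-(np.radians(yaw)-a),"w",s["grip_width"],"F",np.round(s["wrist_force"],2),"j",np.round(s["joints"],3))
E
python3 -c "
from h import *
to(.5012,-.3081,.003,-13.8)"
```

```text
time_s: 1.17
tcp_pos: [0.3281, -0.4173, 0.2314]
tcp_rot: [[0.961, 0.277, 0.0], [0.277, -0.961, -0.0], [0.0, 0.0, -1.0]]
wrist_force: [1.1, 0.1, 0.1]
grip_width: 0.0855
finger_force: 0.0
time_s: 1.83
tcp_pos: [0.5028, -0.307, 0.1508]
tcp_rot: [[0.961, 0.277, 0.0], [0.277, -0.961, -0.0], [0.0, 0.0, -1.0]]
wrist_force: [0.4, 0.6, -0.3]
grip_width: 0.0856
finger_force: 0.0
time_s: 2.5
tcp_pos: [0.5018, -0.3078, 0.1513]
tcp_rot: [[0.97, -0.242, 0.0], [-0.242, -0.97, 0.0], [0.0, -0.0, -1.0]]
wrist_force: [0.3, -0.5, -0.3]
grip_width: 0.0851
finger_force: 0.0
t 2.5 pos [ 0.5018 -0.3078  0.1513] tilt z [ 0.  0. -1.] yaw -13.990462041783328 local shift [-0.0005  0.0004  0.1483] turn z -0.0033241897291900746 w 0.085109830682903 F [ 0.3  -0.5  -0.32] j [-0.612  0.459  1.496  0.     1.187  1.203]
```

```bash
python3 -m crank '[[0,0,0,0,0,0.03,1],[0,0,0,0,0,0.03,1],[0,0,0,0,0,0.03,1],[0,0,0,0,0,0.025,1],[0,0,0,0,0,0.015,1],[0,0,0,0,0,0.01,1],[0,0,0,0,0,0.007,1],[0,0,0,0,0,0,1]]'
python3 -m crank '[[0,0,0,0,0,0,-1],[0,0,0,0,0,0,-1],[0,0,0,0,0,0,-1],[0,0,0,0,0,0,-1],[0,0,0,0,0,0,-1],[0,0,0,0,0,0,-1],[0,0,0,0,0,0,-1],[0,0,0,0,0,0,-1]]'
```

```text
time_s: 3.17
tcp_pos: [0.5015, -0.3076, 0.0034]
tcp_rot: [[0.971, -0.237, -0.001], [-0.237, -0.971, 0.001], [-0.001, -0.0, -1.0]]
wrist_force: [0.1, 1.0, -0.3]
grip_width: 0.085
finger_force: 0.0
time_s: 3.83
tcp_pos: [0.5022, -0.308, 0.0052]
tcp_rot: [[0.971, -0.238, 0.001], [-0.238, -0.971, -0.001], [0.001, 0.0, -1.0]]
wrist_force: [-0.2, 1.9, 6.7]
grip_width: 0.0284
finger_force: 60.7
```

```bash
python3 -m crank '[[0,0,0,0,0,-0.003,-1],[0,0,0,0,0,-0.007,-1],[0,0,0,0,0,-0.015,-1],[0,0,0,0,0,-0.025,-1],[0,0,0,0,0,-0.03,-1],[0,0,0,0,0,-0.03,-1],[0,0,0,0,0,-0.02,-1],[0,0,0,0,0,-0.01,-1]]'
python3 - <<'E'
from h import *
for n in("top","scene"):
    p=bot.capture(n);cv2.imwrite(f"pics/{n}1.png",p["img"])
to(.5131,.1145,.16,88.07);print(bot.observe()["moment"])
E
```

```text
time_s: 4.5
tcp_pos: [0.5023, -0.3082, 0.1476]
tcp_rot: [[0.971, -0.238, 0.003], [-0.238, -0.971, -0.002], [0.003, 0.001, -1.0]]
wrist_force: [-0.0, -0.3, -5.6]
grip_width: 0.0283
finger_force: 60.1
t 4.6 pos [ 0.5021 -0.308   0.1457] tilt z [ 0.0019 -0.0014 -1.    ] yaw -13.791220726356054 local shift [-0.09   -0.413  -0.0149] turn z -1.777813681775603 w 0.028334668305998345 F [-0.24  0.08 -5.26] j [-0.612  0.465  1.501  0.     1.173  1.199]
[-0.07154639  0.03225144  0.03908953]
```

View pics/top1.png

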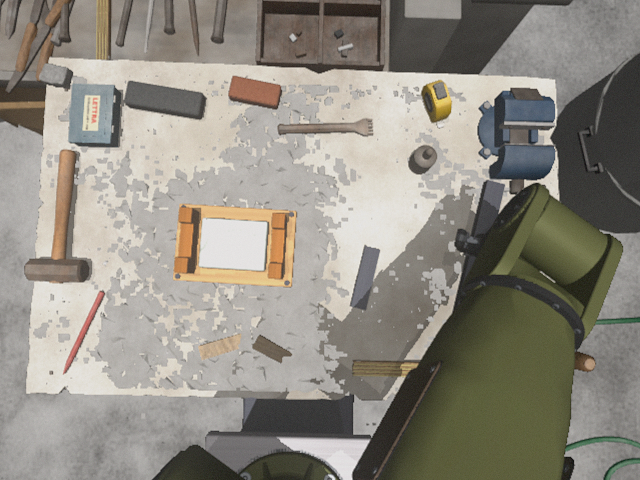

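The bar is held and level, with its far end visible at (493,182), and the short bar hasn't moved. I'm carrying it over to the cradle.

```bash
python3 -m crank '[[0,0,0,-0.003,-0.012,-0.002,-1],[0,0,0,-0.0045,-0.02,-0.003,-1],[0,0,0,-0.0055,-0.025,-0.004,-1],[0,0,0,-0.006,-0.027,-0.003,-1],[0,0,0,-0.006,-0.027,-0.002,-1],[0,0,0,-0.006,-0.027,-0.001,-1],[0,0,0,-0.006,-0.027,0,-1],[0,0,0,-0.006,-0.027,0,-1]]'
python3 -m crank '[[0,0,0,-0.006,-0.027,0,-1],[0,0,0,-0.006,-0.027,0,-1],[0,0,0,-0.006,-0.027,0,-1],[0,0,0,-0.006,-0.027,0,-1],[0,0,0,-0.006,-0.027,0,-1],[0,0,0,-0.006,-0.027,0,-1],[0,0,0,-0.006,-0.027,0,-1],[0,0,0,-0.005,-0.024,0,-1]]'
python3 -m crank '[[0,0,-0.03,0,0,0,-1],[0,0,-0.06,0,0,0,-1],[0,0,-0.08,0,0,0,-1],[0,0,-0.08,0,0,0,-1],[0,0,-0.08,0,0,0,-1],[0,0,-0.08,0,0,0,-1],[0,0,-0.08,0,0,0,-1],[0,0,-0.08,0,0,0,-1]]'
python3 -m crank '[[0,0,-0.08,0,0,0,-1],[0,0,-0.08,0,0,0,-1],[0,0,-0.08,0,0,0,-1],[0,0,-0.08,0,0,0,-1],[0,0,-0.08,0,0,0,-1],[0,0,-0.08,0,0,0,-1],[0,0,-0.08,0,0,0,-1],[0,0,-0.08,0,0,0,-1]]'
python3 -m crank '[[0,0,-0.08,0,0,0,-1],[0,0,-0.08,0,0,0,-1],[0,0,-0.08,0,0,0,-1],[0,0,-0.08,0,0,0,-1],[0,0,-0.08,0,0,0,-1],[0,0,-0.05,0,0,0,-1],[0,0,-0.02,0,0,0,-1],[0,0,0,0,0,0,-1]]'
python3 -c "
from h import *
to(.5131,.1145,.12,88.07)"
```

```text
time_s: 5.27
tcp_pos: [0.5047, -0.109, 0.1575]
tcp_rot: [[0.971, -0.238, -0.003], [-0.238, -0.971, 0.001], [-0.003, -0.0, -1.0]]
wrist_force: [0.4, 0.9, -4.9]
grip_width: 0.0288
finger_force: 60.1
time_s: 5.93
tcp_pos: [0.5095, 0.1089, 0.1574]
tcp_rot: [[0.971, -0.238, -0.003], [-0.238, -0.971, -0.0], [-0.003, 0.001, -1.0]]
wrist_force: [0.8, -0.3, -5.6]
grip_width: 0.0285
finger_force: 60.1
time_s: 6.6
tcp_pos: [0.5097, 0.1073, 0.1573]
tcp_rot: [[0.945, 0.327, -0.003], [0.327, -0.945, -0.0], [-0.003, -0.001, -1.0]]
wrist_force: [-0.1, -0.3, -4.7]
grip_width: 0.0288
finger_force: 60.3
time_s: 7.27
tcp_pos: [0.5097, 0.1073, 0.1573]
tcp_rot: [[0.562, 0.827, -0.003], [0.827, -0.562, -0.0], [-0.002, -0.003, -1.0]]
wrist_force: [1.3, 0.6, -5.0]
grip_width: 0.0286
finger_force: 60.3
time_s: 7.93
tcp_pos: [0.5101, 0.1072, 0.158]
tcp_rot: [[0.131, 0.991, -0.002], [0.991, -0.131, -0.0], [-0.001, -0.002, -1.0]]
wrist_force: [-0.2, 0.5, -4.6]
grip_width: 0.0287
finger_force: 60.4
t 7.9333 pos [0.5101 0.1072 0.158 ] tilt z [-2.4e-03 -2.0e-04 -1.0e+00] yaw 82.47835430930559 local shift [0.0077 0.0021 0.038 ] turn z -0.09759262790756984 w 0.02874139098531903 F [-0.22  0.47 -4.57] j [0.137 0.311 1.686 0.    1.147 0.268]
```

Turn the last 0.098 rad, then lower the bar to about 0.1 m and check it with the cameras.

```bash
python3 -m crank '[[0,0,-0.033,0,0,0,-1],[0,0,-0.033,0,0,0,-1],[0,0,-0.032,0,0,0,-1],[0,0,0,0.004,0.0015,0.01,-1],[0,0,0,0.004,0.001,0.015,-1],[0,0,0,0,0,0.015,-1],[0,0,0,0,0,0.01,-1],[0,0,0,0,0,0,-1]]'
python3 - <<'E'
from h import *
p=bot.capture("top");cv2.imwrite("pics/top2.png",cv2.resize(p["img"][160:330,140:340],None,fx=3.5,fy=3.5))
p=bot.capture("scene");cv2.imwrite("pics/scene2.png",cv2.resize(p["img"][200:400,160:380],None,fx=3,fy=3))
to(.5131,.1145,.057,88.07)
E
```

```text
time_s: 8.6
tcp_pos: [0.5123, 0.1149, 0.1064]
tcp_rot: [[0.035, 0.999, -0.005], [0.999, -0.035, -0.001], [-0.001, -0.004, -1.0]]
wrist_force: [0.4, -0.2, -5.7]
grip_width: 0.0285
finger_force: 60.4
t 8.7 pos [0.5136 0.115  0.109 ] tilt z [-8.e-04 -1.e-04 -1.e+00] yaw 88.03143180853425 local shift [-0.0005 -0.0004  0.052 ] turn z -0.0006731419276166939 w 0.02856532852858091 F [ 0.37  0.11 -3.91] j [0.151 0.385 1.714 0.    1.044 0.185]
```

View pics/top2.png

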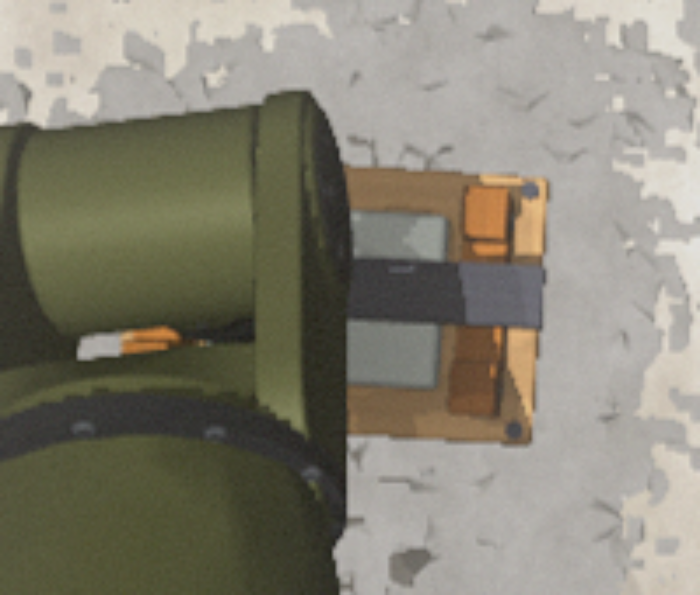

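View pics/scene2.png

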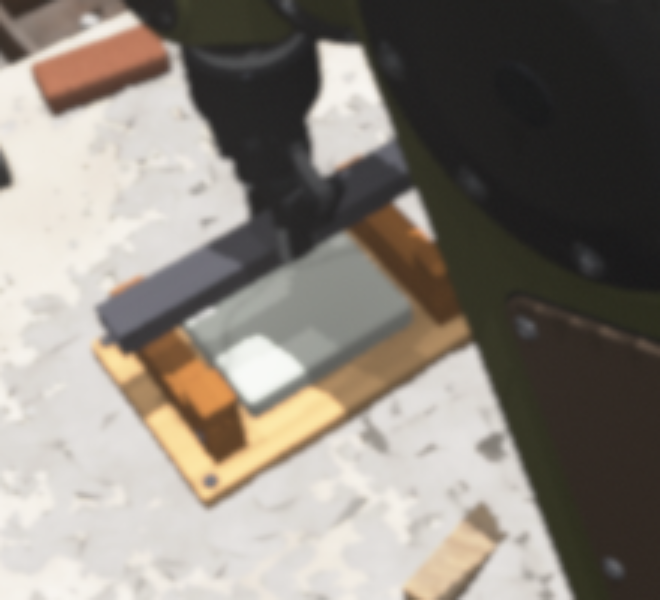

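The bar is over both notches. Now I check its endpoints against what I expect: the right end at top px ≈(295,244.3), the left end at scene px ≈(192.7,304).

Run:
```python
from h import *
p=bot.capture("top")
for v in (263,327):print(at(p,140+542/3.5,160+v/3.5,.124))
s=bot.capture("scene")
c=np.array([.5136,.115]);a=np.radians(88.03);u=np.array([np.cos(a),np.sin(a)]);w=np.array([u[1],-u[0]])
print("expected -y end",[c-.12*u+k*.015*w for k in(1,-1)])
for e in(1,-1):
  for k in(1,-1):
    for z in(.124,.104):print(e,k,z,(proj(s,np.r_[c+e*.12*u+k*.015*w,z])-[160,200])*3)
```

```text
[ 0.5241689  -0.00534142  0.124     ]
[ 0.49291402 -0.00632865  0.124     ]
expected -y end [array([ 0.52446599, -0.00544472]), array([ 0.49448372, -0.00441343])]
1 1 0.124 [ 90.22865255 300.8323212 ]
1 1 0.104 [ 96.95598788 321.60300766]
1 -1 0.124 [114.69118632 333.59149419]
1 -1 0.104 [121.1531816  354.22772344]
-1 1 0.124 [422.89220175 118.03959304]
-1 1 0.104 [424.24494933 139.37356817]
-1 -1 0.124 [450.59818727 144.36017906]
-1 -1 0.104 [451.57427412 165.67542936]
```

The endpoints match within 2 mm. I'm lowering slowly.

```bash
python3 -m crank '[[0,0,0,0,0,0.008,-1],[0,0,0,0,0,0.01,-1],[0,0,0,0,0,0.01,-1],[0,0,0,0,0,0.008,-1],[0,0,0,0,0,0.005,-1],[0,0,0,0,0,0.003,-1],[0,0,0,0,0,0.001,-1],[0,0,0,0,0,0,-1]]'
python3 -m crank '[[0,0,0,0,0,0.001,-1],[0,0,0,0,0,0.0005,-1],[0,0,0,0,0,0.0005,-1],[0,0,0,0,0,0.0005,-1],[0,0,0,0,0,0.0005,-1],[0,0,0,0,0,0,-1],[0,0,0,0,0,0,-1],[0,0,0,0,0,0,-1]]'
```

```text
time_s: 9.47
tcp_pos: [0.5137, 0.1149, 0.0642]
tcp_rot: [[0.033, 0.999, -0.0], [0.999, -0.033, 0.0], [-0.0, -0.0, -1.0]]
wrist_force: [-0.4, -0.4, -5.6]
grip_width: 0.0286
finger_force: 60.5
time_s: 10.13
tcp_pos: [0.5137, 0.1149, 0.0613]
tcp_rot: [[0.033, 0.999, 0.0], [0.999, -0.033, 0.0], [0.0, 0.0, -1.0]]
wrist_force: [0.6, -0.3, -5.0]
grip_width: 0.0285
finger_force: 60.5
```

```bash
python3 -m crank '[[0,0,0,0,0,0.0005,-1],[0,0,0,0,0,0.0005,-1],[0,0,0,0,0,0.0005,-1],[0,0,0,0,0,0.0005,-1],[0,0,0,0,0,0,-1],[0,0,0,0,0,0,-1],[0,0,0,0,0,0,-1],[0,0,0,0,0,0,-1]]'
```

```text
time_s: 10.8
tcp_pos: [0.5137, 0.1149, 0.0593]
tcp_rot: [[0.034, 0.999, 0.0], [0.999, -0.034, 0.0], [0.0, 0.0, -1.0]]
wrist_force: [-0.4, 0.2, -4.4]
grip_width: 0.0285
finger_force: 60.5
```

```bash
python3 -m crank '[[0,0,0,0,0,0.0005,-1],[0,0,0,0,0,0.0005,-1],[0,0,0,0,0,0,-1],[0,0,0,0,0,0,-1],[0,0,0,0,0,0,-1],[0,0,0,0,0,0,-1],[0,0,0,0,0,0,-1],[0,0,0,0,0,0,-1]]'
```

```text
time_s: 11.47
tcp_pos: [0.5137, 0.1149, 0.0592]
tcp_rot: [[0.033, 0.999, 0.0], [0.999, -0.033, 0.0], [0.0, 0.0, -1.0]]
wrist_force: [-6.2, -0.8, 9.1]
grip_width: 0.0285
finger_force: 62.0
```

The bar is seated on both floors: the descent stopped at 0.0592 m, and the force went from -5 to +9 N with no tilt. I'm releasing it and retreating.

```bash
python3 -m crank '[[0,0,0,0,0,-0.0005,-1],[0,0,0,0,0,0,-0.3],[0,0,0,0,0,0,-0.2],[0,0,0,0,0,0,0],[0,0,0,0,0,0,0.3],[0,0,0,0,0,0,0.6],[0,0,0,0,0,0,0.6],[0,0,0,0,0,0,0.6]]'
python3 -m crank '[[0,0,0,0,0,-0.003,0.6],[0,0,0,0,0,-0.008,0.6],[0,0,0,0,0,-0.02,0.6],[0,0,0,0,0,-0.03,0.6],[0,0,0,0,0,-0.035,0.6],[0,0,0,0,0,-0.035,0.6],[0,0,0,0,0,-0.03,0.6],[0,0,0,0,0,-0.02,0.6]]'
python3 -m crank '[[0,0,0,-0.02,0,0,0.6],[0,0,0,-0.035,0,0,0.6],[0,0,0,-0.04,0,0,0.6],[0,0,0,-0.04,0,0,0.6],[0,0,0,-0.04,0,0,0.6],[0,0,0,-0.04,0,0,0.6],[0,0,0,-0.04,0,0,0.6],[0,0,0,-0.03,0,0,0.6]]'
python3 - <<'E'
from h import *
p=bot.capture("top");a=cv2.resize(p["img"][180:310,150:330],(400,289))
S=bot.capture("scene");b=cv2.resize(S["img"][220:390,170:350],(400,378))
a=np.vstack([a,np.zeros((89,400,3),np.uint8)]);cv2.imwrite("pics/end.png",np.hstack([a,b]))
V=cv2.cvtColor(p["img"],cv2.COLOR_BGR2HSV)
k=np.zeros(V.shape[:2],np.uint8);k[215:280,150:330]=((V[...,2]>75)&(V[...,2]<135)&(V[...,1]<60))[215:280,150:330]*255
c=max(cv2.findContours(k,0,1)[0],key=cv2.contourArea);print(cv2.minAreaRect(np.float32([1000*at(p,*q[0],.074)[:2] for q in c])))
E
```

```text
time_s: 12.13
tcp_pos: [0.5137, 0.1149, 0.0588]
tcp_rot: [[0.034, 0.999, 0.0], [0.999, -0.034, 0.0], [0.0, 0.0, -1.0]]
wrist_force: [0.4, 0.4, -0.3]
grip_width: 0.0681
finger_force: 0.0
time_s: 12.8
tcp_pos: [0.514, 0.115, 0.244]
tcp_rot: [[0.033, 0.999, 0.004], [0.999, -0.033, 0.001], [0.001, 0.004, -1.0]]
wrist_force: [0.4, 1.0, -0.0]
grip_width: 0.0683
finger_force: 0.0
time_s: 13.47
tcp_pos: [0.5035, -0.1727, 0.2407]
tcp_rot: [[0.035, 0.999, 0.001], [0.999, -0.035, -0.001], [-0.001, 0.001, -1.0]]
wrist_force: [0.5, 0.7, -0.2]
grip_width: 0.0681
finger_force: 0.0
((517.6126098632812, 113.7220230102539), (238.97340393066406, 43.777740478515625), 89.55692291259766)
```

View pics/end.png

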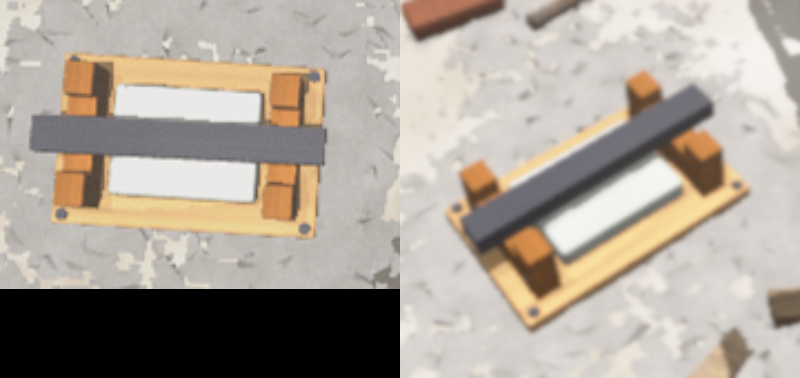

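The bar lies in both notches, from crop x=32 to 324. Its centre is at y=0.1137 against the cradle's 0.1145, and the gripper is clear.

```bash
python3 -c "
from cell import bot
print(bot.job_done())"
```

```text
the job is handed in; nothing more can be done
None
```

The long bar rests flat in both notches, centred lengthwise to about 1 mm by the final top picture. It was lowered in and released, the short bar wasn't touched, and I handed the job in at about 13.6 s.

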